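# Lock off a rack feeder, push the tube rack home and reset its stop

## Task

The tube rack stands only part-way into the lane of the rack feeder. Make the feeder safe first by pressing its mushroom stop button until it latches and stays in by itself; then, with the stop still in, push the rack along the lane until it is fully home against the end buffer, and only then twist the button clockwise so that it springs right out again, ready to run. Only touch, press and push with the fingertips: grip, lift and force nothing, and leave the other things on the bench where they are.

Things in the scene. Friction and masses are not known exactly. Their poses are not given: they have to be found in the camera images.
- rack_feeder: White rack feeder, fixed. Origin on the bench; x along its lane to the reader, y left, z up. Base plate x -165..175, y -120..120 mm, deck 14 mm above the bench. Left: lane between two aluminium rails 18 mm high, 85 mm apart, centre line y = 50 mm. Right: grey switch pod with the only mushroom button: x -100..24, y -118..-34 mm, its top 52 mm above the bench.
- lane_home (a point): Where the origin of the rack lies when it is fully home: on the deck, on the lane's centre line, x = 27 mm of the feeder. Axes as the feeder. The far end of the lane is a rubber buffer at x = 91 mm on the white reader head, which is 130 mm high.
- stop_top (a point): Centre of the top of the black mushroom head, 88 mm above the bench when out. The head: low dome, 50 mm across, 19 mm high, with three equal lobes 120 degrees apart, 16 mm wide, with round noses reaching 37 mm from the axis; lobes' undersides 18 mm, tops 5 mm below this point. x axis: along one lobe, turns with the head; z up. Between the lobes it is open down to the pod's top.
- stop_button (a joint): Travel of the mushroom button, m: 0 = out, 0.009 = pressed to its stop. A spring pushes it out (3 N when out, 6.5 N at the stop; passing the latch takes about 8 N). Pressed past 0.0075 it latches and, let go, stays in at about 0.007. It cannot be pulled out: only twisting releases it. Under the head is a round steel bezel, 39 mm wide, 6 mm high.
- stop_twist (a joint): Turn of the mushroom head, rad, clockwise seen from above: 0 = at rest, 0.9 = end stop; it does not turn anticlockwise. A light spring turns it back to 0 when let go; turning takes up to about 0.12 N m. With the button latched in, turning past about 0.65 draws the latch and the button springs out.
- tube_rack: White loose tube rack, 129 mm long (x), 78 mm wide (y), 55 mm high, 0.25 to 0.43 kg, standing on the deck in the lane, x axis along the lane, 3 mm play at each side. Origin: centre of its underside. It starts 45 to 77 mm short of home. Its end faces are plain; three closed tubes are clipped upright in its far half, their caps 115 mm above its underside.
- push_face (a point): Middle of the rack's near end face, 35 mm above the rack's underside (49 mm above the bench), 64 mm from its centre. The rack is pushed here, towards the feeder's +x; sliding it takes 1 to 3 N.
- buffer_bottle: Bystander: loose clear bottle with screw cap, 63 mm diameter, 120 mm high, to the right of the feeder. Origin: centre of its underside.
- culture_dish: Bystander: loose round culture dish, 62 mm diameter, 16 mm high, to the left of the feeder. Origin: centre of its underside.
- bench_marker: Bystander: loose marker pen, 11 x 124 x 11 mm, lying on the bench to the right of the feeder. Origin: centre of its underside.
Things that resemble listed ones, but are neither listed nor needed, are in the scene too. Leave any purple look-alike of the tube_rack alone.

How it is judged:
By the outcome, as a careful person would: the job done as asked, in the order asked, and still so for the second after the job is handed in, with the robot touching nothing.
It also fails if it takes over 64 s, if anything falls off the work surface, if the arm or the gripper's body presses on something with over 40 N, if the wrist force passes 120 N, or if a joint passes its speed limit or range.

## Robot

A 6-joint arm with a two-finger parallel gripper is mounted at the origin on a cart in front of the work surface, level with it; the furniture and walls round the work are solid. World frame = base frame: x ahead of the robot, y to its left, z up, the work surface at z = 0. Lengths are in m, angles in rad, forces in N, time in s.
With the tool pointing down it reaches from about 0.25 to 0.775 m from the base axis. Payload 4 kg.
Tool frame: the origin (TCP) lies at the very end of the fingers, on their centre line; the grasp point (between the pads) lies 19 mm behind it (ctrl.grip_depth is the distance from the TCP to the grasp point, in m); z points along the fingers, y is the line along which they close (so a half turn about z gives the same grasp; the last joint's range is limited). The gripper opens to 85 mm and grips with 20 to 120 N. Pads are 22 mm wide; open, the fingers measure 114 mm over their backs; the gripper's body (76 mm by 85 mm) begins 54 mm behind the grasp point. The pads swing forward as they close: fully open they stand 13 mm farther back than shut.
Start: joints at [-1.384, 0.087, 1.371, -0, 1.684, -0.103], TCP at [0.157, -0.527, 0.207] pointing down, gripper open.
Joint ranges: [-3.1, 3.1], [-0.76, 2.03], [0.27, 2.55], [-1.08, 4.22], [0.17, 2.65], [-2.57, 2.57]. Speed limits (rad/s): [2.79, 2.79, 3.14, 3.14, 3.14, 3.14].

## Interface

Orientations are given as a unit quaternion [x, y, z, w].
In Python, from station import ctrl, viewer gives the robot as it stands.
- The arm moves only by the tool send_rows, never from a script. Its argument "series" is a list of rows, each a list of 3 entries, a list of its own where there are three numbers: the opening, from -1 (shut) to 1 (fully open), then the shift along the tool's x, y, z as a fraction of full scale, then the turn about the tool's z as a fraction of full scale. A call has exactly 10 rows; each row shifts and turns the commanded pose from where the row before left it, along the tool's axes as they then stand; what a row does not reach is not made up. Full scale, the value 1, is 1 m for a shift and pi/2 rad for a turn. A row lasts 1/10 s, in which the tool goes at most 50 mm and 8.59 degrees, less where a joint would pass 70% of its speed; a pose out of reach is approached as far as the arm can. A call with a number of a shift or a turn outside -1 to 1 is refused whole. A call with a gripper value outside its range is refused whole. The fingers move at their own pace and stop on an object; the grip force is fixed at half the most. Time passes only in rows, so rows that do not move let the fingers close, or fill a call up. It gives the time, the measured TCP pose, the force, the opening and the grip force at its end, in the units of the state.
- ctrl.state(): the state, without advancing time (a new reading comes with each control period).
- viewer.get_image(name): name is "scene" or "top" or "wrist"; returns the picture (420x560x3 uint8, blue, green, red); there is no depth.
- viewer.get_calibration(name): a dict with "fx", "fy", "cx", "cy" (pixels), "R" (3x3) and "t" (3): a world point X has camera coordinates R X + t. Camera axes: x right, y down, z forward; pixel columns grow to the right and rows downward; lengths in m; the calibration is good to about 2 mm. A picture is of the moment at which its call begins: read the wrist's pose just before it. get_calibration takes no time and is no camera call; for the wrist camera it gives the pose at the moment of the call.
- ctrl.sign_off(): hands the job in; it is judged then, once.
The state is a dict: "time": time; "q": joint angles; "qd": joint speeds; "joint_efforts": joint torques, N m; "tcp_pos": TCP position; "tool_rot": TCP orientation; "contact_force": force on the tool from outside, world axes, zero at the start; "wrist_torque": the same for the moment, N m; "grip_width": finger opening in m; "gripper_force": force on a finger pad.
Only numpy, scipy, OpenCV 4.12 (cv2) and the standard library are available. Lean on these libraries where they do the work, as an engineer would, in place of code of your own. Each camera call takes 0.05 s, during which the arm holds its last target. There are 200 camera calls.

## Working session

There is one attempt and no reset: what is moved stays moved. The work goes in short steps, Python scripts to look and compute and a tool call to move; the robot and the scene stay as the last step left them, time stands still between calls to the robot, and variables do not carry over. Pictures are saved under pics/ and viewed, at most 10 in all, crops included, and the job is handed in when it is done.

Besides the shell and the picture viewer there is one more tool, called after "Request:" as name(argument=value, ...) on one line, values as JSON. send_rows: Moves the arm, as the interface text tells. Shift numbers are shares of 1 m and turn numbers shares of pi/2 rad, none past 1 either way. Its arguments: {"type":"object","properties":{"series":{"type":"array","items":{"type":"array"}}},"required":["series"]}

```bash
ls; mkdir -p pics
python3 - <<'E'
from station import ctrl, viewer
import cv2
for n in("scene","top"):
    im=viewer.get_image(n); cv2.imwrite(f"pics/{n}0.png",im)
    c=viewer.get_calibration(n); print(n,c)
print(ctrl.state())
E
```

```text
pics
scene {'fx': 404.62760025612926, 'fy': 404.62760025612926, 'cx': 274.49272447618137, 'cy': 212.01303166174915, 'R': array([[ 0.80878736, -0.58807543,  0.0055043 ],
       [-0.43931314, -0.61036218, -0.6591373 ],
       [ 0.39098207,  0.5306838 , -0.75200248]]), 't': array([-0.44454487,  0.34022499,  0.65769939])}
top {'fx': 537.0984743563598, 'fy': 537.0984743563598, 'cx': 276.633064393614, 'cy': 209.54078825502168, 'R': array([[ 0.029166  , -0.99955574, -0.00613751],
       [-0.98614617, -0.02777056, -0.16353753],
       [ 0.16329443,  0.01082222, -0.98651802]]), 't': array([0.048262  , 0.60037405, 1.31851012])}
{'time': 0.1, 'q': array([-1.38410287e+00,  8.79054975e-02,  1.37213644e+00, -1.40585279e-05,
        1.68358654e+00, -1.03098354e-01]), 'qd': array([ 1.11930601e-03, -7.73257813e-05, -2.91420741e-03, -7.63971348e-04,
        3.48250555e-04,  6.81318669e-05]), 'joint_efforts': array([ 1.95409775e-03, -3.53015399e+01, -3.14218032e+01, -1.20477553e-04,
        7.90486025e-03,  8.59333170e-06]), 'tcp_pos': array([ 0.15706203, -0.52657322,  0.20572598]), 'tool_rot': array([ 9.89520542e-01,  1.44388578e-01, -4.95130602e-05, -1.01672906e-03]), 'contact_force': array([-0.2707728 , -0.5934599 ,  0.53604495]), 'wrist_torque': array([ 0.03089217, -0.04900992, -0.02393195]), 'gripper_force': 0.0, 'grip_width': 0.08523365008424226}
```

View pics/scene0.png

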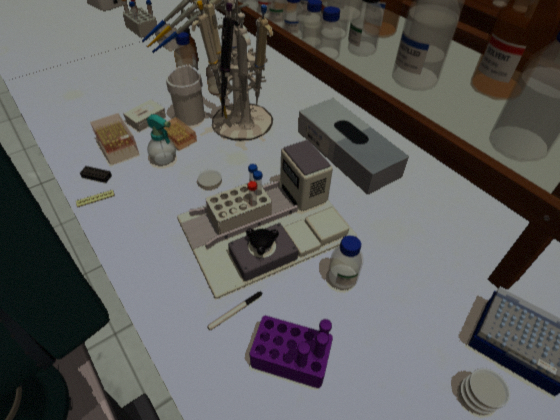

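View pics/top0.png

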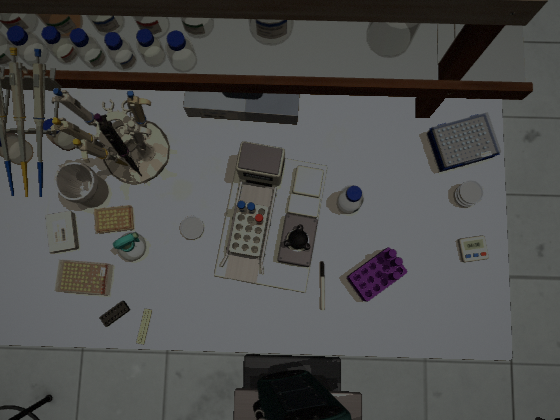

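The feeder is at about (270,225) in the top view, with its lane pointing up the picture (world +x). The button is at (298,237), the bottle at (350,200), the dish at (192,228) and the pen at (322,285). I'll enlarge both views.

```bash
python3 - <<'E'
import cv2,numpy as np
def crop(n,x0,y0,x1,y1,s):
    im=cv2.imread(f"pics/{n}0.png")[y0:y1,x0:x1]
    im=cv2.resize(im,None,fx=s,fy=s,interpolation=cv2.INTER_CUBIC)
    im=np.clip(255*(im/255.)**.6,0,255).astype('uint8')
    for v in range(x0,x1,10): cv2.line(im,((v-x0)*s,0),((v-x0)*s,4 if v%50 else 14),(0,0,255),1); cv2.putText(im,str(v),((v-x0)*s,24),0,.35,(0,0,255))
    for v in range(y0,y1,10): cv2.line(im,(0,(v-y0)*s),(8,(v-y0)*s),(0,0,255),1); cv2.putText(im,str(v),(10,(v-y0)*s+4),0,.35,(0,0,255))
    cv2.imwrite(f"pics/{n}0c.png",im)
crop("top",205,135,335,300,3+0)
crop("scene",170,135,365,300,4)
im=cv2.imread("pics/top0.png")
E
python3 - <<'E'
import cv2,numpy as np
im=cv2.imread("pics/top0.png")[135:300,205:335]
s=4
for k,(a,b) in enumerate([(0,165)]):
    o=cv2.resize(im,None,fx=s,fy=3.6,interpolation=cv2.INTER_CUBIC)
E
```

```text
(no output)
```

View pics/top0c.png

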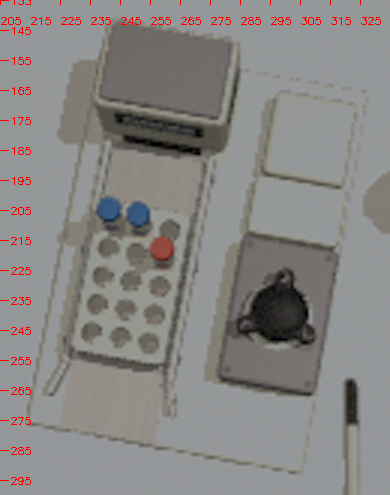

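View pics/scene0c.png

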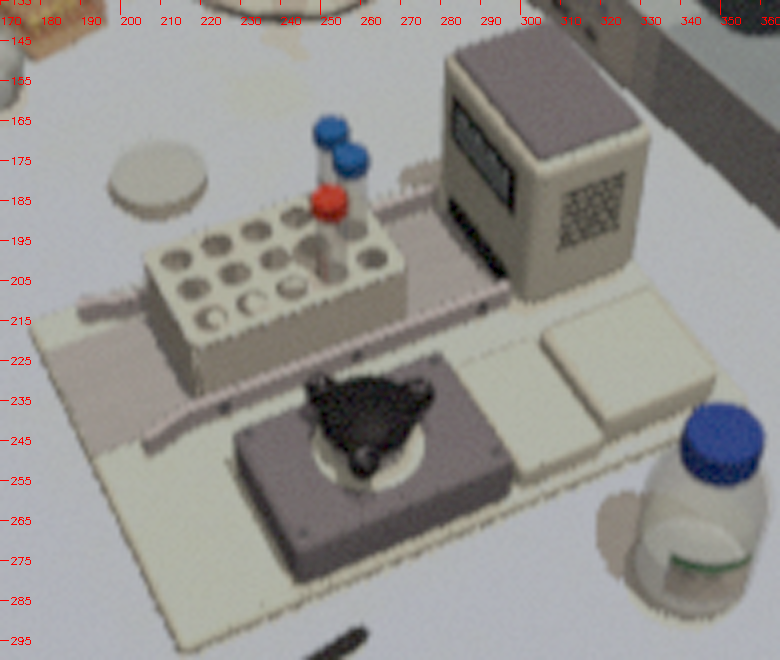

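```bash
cat > h.py <<'E'
import numpy as np
from scipy.optimize import least_squares
from station import ctrl, viewer
def proj(c,X):
    p=c["R"]@np.asarray(X)+c["t"]; return np.array([c["fx"]*p[0]/p[2]+c["cx"],c["fy"]*p[1]/p[2]+c["cy"]])
def tri(cs,uv):
    A=[];b=[]
    for c,(u,v) in zip(cs,uv):
        for r,w,f,k in((0,u,c["fx"],c["cx"]),(1,v,c["fy"],c["cy"])):
            a=(w-k)/f; A.append(c["R"][r]-a*c["R"][2]); b.append(a*c["t"][2]-c["t"][r])
    return np.linalg.lstsq(np.array(A),np.array(b),rcond=None)[0]
E
python3 - <<'E'
from h import *
T=viewer.get_calibration("top");S=viewer.get_calibration("scene")
t=lambda u,v:(205+u/3,135+v/3)
s=lambda u,v:(170+u/4,135+v/4)
for n,a,b in [("plateNL",t(28,424),s(30,330)),("plateNR",t(302,472),s(182,652)),("podNL",t(219,378),s(236,436)),("podNR",t(315,392),s(298,550)),("podFR",t(338,247),s(512,463)),("podFL",t(245,235),s(437,355)),
 ("rackNL",t(71,351),s(147,258)),("rackNR",t(166,365),s(193,342)),("rackFR",t(187,213),s(405,262)),("lobeL",t(242,325),s(318,385)),("lobeF",t(285,275),s(421,394)),("lobeR",t(307,334),s(366,458)),("dome",t(277,312),s(366,402)),("capRed",t(162,246),s(330,198))]:
    print(n,(tri([T,S],[a,b])*1e3).round(1))
P=[((-165,120,14),t(28,424),s(30,330)),((-165,-120,14),t(302,472),s(182,652)),((175,-120,14),t(367,93),None),
((-100,-34,52),t(219,378),s(236,436)),((-100,-118,52),t(315,392),s(298,550)),((24,-118,52),t(338,247),s(512,463)),((24,-34,52),t(245,235),s(437,355))]
def W(p,X): 
    c,q=np.cos(p[2]),np.sin(p[2]); X=np.array(X)/1e3
    return np.array([p[0]+c*X[0]-q*X[1],p[1]+q*X[0]+c*X[1],X[2]])
def f(p):
    r=[]
    for X,a,b in P:
        r+=list(proj(T,W(p,X))-a)
        if b: r+=list(proj(S,W(p,X))-b)
    return r
o=least_squares(f,[.45,0,0]);print(o.x,np.degrees(o.x[2]),np.round(o.fun,1))
p=o.x
inv=lambda X:(np.array([[np.cos(p[2]),np.sin(p[2])],[-np.sin(p[2]),np.cos(p[2])]])@(np.array(X[:2])-p[:2]))*1e3
R=[((-64.5,39),t(71,351),s(147,258)),((-64.5,-39),t(166,365),s(193,342)),((64.5,-39),t(187,213),s(405,262))]
g=lambda d:np.concatenate([np.r_[proj(T,W(p,(d[0]+x,d[1]+y,69)))-a,proj(S,W(p,(d[0]+x,d[1]+y,69)))-b] for (x,y),a,b in R])
q=least_squares(g,[-30,50]);print("rack in feeder",q.x,q.fun.round(1),"home at",W(p,(27,50,14)))
L=[(t(242,325),s(318,385)),(t(285,275),s(421,394)),(t(307,334),s(366,458))]
pts=np.array([tri([T,S],l) for l in L]);c=pts.mean(0);print("ctr",c,inv(c),[(np.hypot(*(x-c)[:2]),np.degrees(np.arctan2(*(x-c)[1::-1]))) for x in pts])
E
```

```text
plateNL [429.2 220.9   5.3]
plateNR [394.  -14.9  10.3]
podNL [471.   57.1  48. ]
podNR [459.6 -22.5  51.9]
podFR [581.6 -39.2  44.4]
podFL [590.3  39.5  47.6]
rackNL [489.8 180.2  63.5]
rackNR [476.9 101.3  77.3]
rackFR [604.2  88.6  69.6]
lobeL [512.3  39.4  78.3]
lobeF [553.8   5.4  75.6]
lobeR [505.6 -13.8  80.7]
dome [522.8  11.2  85.9]
capRed [567.8 105.9 126.1]
[ 0.57362154  0.07732269 -0.14621628] -8.377575726316858 [ 0.2 -0.5 -2.  -1.7  1.2  0.1 -0.6  0.4  0.7 -1.5 -0.  -0.7 -2.4 -0.9
  1.1  0.5 -0.8  1.5  1.5  0.5  1.2 -0.7 -0.2 -1.2  0.5 -1.9]
rack in feeder [-34.22564938  51.71664961] [-0.1 -1.5 -2.6 -1.5 -0.9 -0.7 -0.6  1.6  1.4 -0.6  1.1  0.8] home at [0.60761823 0.12285538 0.014     ]
ctr [0.52393177 0.01036132 0.07818421] [-39.4035644  -73.48645027] [(np.float64(0.03131207069120329), np.float64(111.770528290504)), (np.float64(0.03029656201032733), np.float64(-9.334159767328872)), (np.float64(0.030301448865052396), np.float64(-127.10947196394193))]
```

Request:
send_rows(series=[[-1,[0,0,0],0.0926],[-1,[0,0,0],0.0926],[-1,[0,0,0],0.0926],[-1,[0.0203,-0.0418,0],0],[-1,[0.0203,-0.0418,0],0],[-1,[0.0203,-0.0418,0],0],[-1,[0.0203,-0.0418,0],0],[-1,[0.0203,-0.0418,0],0],[-1,[0.0203,-0.0418,0],0],[-1,[0.0203,-0.0418,0],0]])

```text
time: 1.1
tcp_pos: [0.3409, -0.2565, 0.2064]
tool_rot: [0.997, -0.073, -0.0, -0.0]
contact_force: [0.7, 0.5, -1.0]
grip_width: -0.0004
gripper_force: 0.0
```

Request:
send_rows(series=[[-1,[0.0203,-0.0418,0],0],[-1,[0.0203,-0.0418,0],0],[-1,[0.0203,-0.0418,0],0],[-1,[0.0203,-0.0418,0],0],[-1,[0.0203,-0.0418,0],0],[-1,[0.0203,-0.0418,0],0],[-1,[0.0203,-0.0418,0],0],[-1,[0,0,0],0],[-1,[0,0,0],0],[-1,[0,0,0],0]])

```text
time: 2.1
tcp_pos: [0.5232, 0.0096, 0.2064]
tool_rot: [0.997, -0.074, -0.001, 0.0]
contact_force: [-0.7, -0.0, -0.0]
grip_width: 0.0001
gripper_force: 0.0
```

```bash
cat >> h.py <<'E'
import cv2
def st():
    s=ctrl.state(); r=s["tool_rot"]; print(s["time"],s["tcp_pos"].round(4),"a",np.degrees(2*np.arctan2(r[1],r[0])).round(2),r.round(3),"F",s["contact_force"].round(1),"T",s["wrist_torque"].round(2),"w",s["grip_width"].round(3)); return s
E
python3 - <<'E'
from h import *
s=st(); c=viewer.get_calibration("wrist"); im=viewer.get_image("wrist")
print(c)
im=np.clip(255*(im/255.)**.6,0,255).astype('uint8'); cv2.imwrite("pics/w1.png",im)
for n,X in(("stop",(.524,.010,.088)),("tcp",s["tcp_pos"])): print(n,proj(c,X))
E
```

```text
Traceback (most recent call last):
  File "h.py", line 14, in st
    s=ctrl.state(); r=s["tool_rot"]; print(s["time"],s["tcp_pos"].round(4),"a",np.degrees(2*np.arctan2(r[1],r[0])).round(2),r.round(3),"F",s["contact_force"].round(1),"T",s["wrist_torque"].round(2),"w",s["grip_width"].round(3)); return s
                                                                                                                                                                                                          ^^^^^^^^^^^^^^^^^^^^^
AttributeError: 'float' object has no attribute 'round'
```

```bash
sed -i 's/s\["grip_width"\].round(3)/round(s["grip_width"],3)/' h.py
python3 - <<'E'
from h import *
s=st(); c=viewer.get_calibration("wrist"); im=viewer.get_image("wrist")
print(c)
im=np.clip(255*(im/255.)**.6,0,255).astype('uint8'); cv2.imwrite("pics/w1.png",im)
for n,X in(("stop",(.524,.010,.088)),("tcp",s["tcp_pos"])): print(n,proj(c,X))
E
```

```text
2.1 [0.5232 0.0096 0.2064] a -8.44 [ 0.997 -0.074 -0.001  0.   ] F [-0.7 -0.  -0. ] T [-0.02 -0.    0.02] w 0.0
{'fx': 295.54185514515603, 'fy': 295.54185514515603, 'cx': 283.93646842728776, 'cy': 208.96333767078926, 'R': array([[-1.47248145e-01, -9.89099430e-01, -5.48409438e-04],
       [-9.53586475e-01,  1.41814017e-01,  2.65634370e-01],
       [-2.62661032e-01,  3.96371241e-02, -9.64073690e-01]]), 't': array([0.08690832, 0.46317862, 0.51480156])}
stop [283.74568536 197.14396062]
tcp [284.36358558 242.78386633]
```

View pics/w1.png

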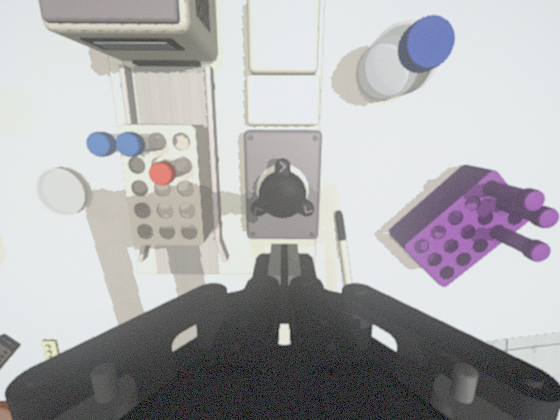

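The wrist view is square with the feeder: the rails run vertical. The head is centred at about (283,193), with lobe noses at (283,166), (259,208) and (306,208). The rack's near top edge runs at v≈246, u 126–208. I'll refine the positions with this view.

Run:
```python
from h import *
T=viewer.get_calibration("top");S=viewer.get_calibration("scene");c=viewer.get_calibration("wrist")
t=lambda u,v:(205+u/3,135+v/3)
s=lambda u,v:(170+u/4,135+v/4)
def ray(uv,z):
    d=c["R"].T@np.array([(uv[0]-c["cx"])/c["fx"],(uv[1]-c["cy"])/c["fy"],1]);o=-c["R"].T@c["t"];return o+d*(z-o[2])/d[2]
p=np.array([.5736,.0773]);th=-.1462;M=np.array([[np.cos(th),np.sin(th)],[-np.sin(th),np.cos(th)]])
for n,w,a,b in[("lobeF",(283,165),t(285,275),s(421,394)),("lobeL",(258,208),t(242,325),s(318,385)),("lobeR",(307,208),t(307,334),s(366,458)),("dome",(283,192),t(277,312),s(366,402)),("rackNL",(126,246),t(71,351),s(147,258)),("rackNR",(208,245),t(166,365),s(193,342))]:
    z=.069 if n[0]=='r' else .086 if n=='dome' else .079
    r=ray(w,z);X=tri([T,S,c],[a,b,w]);print(n,"ray",(r*1e3).round(1),"feeder",(M@(r[:2]-p)*1e3).round(1),"tri3",(X*1e3).round(1),(M@(X[:2]-p)*1e3).round(1))
for n,uv,z in[("podNL",(245,240),.052),("podNR",(322,239),.052),("podFL",(245,130),.052),("podFR",(322,130),.052),("railR far",(215,60),.032)]:
    print(n,(M@(ray(uv,z)[:2]-p)*1e3).round(1))
```

```text
lobeF ray [554.4   5.9  79. ] feeder [ -8.6 -73.4] tri3 [554.    5.7  75.3] [ -9.  -73.7]
lobeL ray [514.5  38.   79. ] feeder [-52.8 -47.5] tri3 [513.   39.3  77. ] [-54.4 -46.5]
lobeR ray [507. -12.  79.] feeder [-52.9 -98.1] tri3 [506.4 -12.9  78.6] [-53.4 -99. ]
dome ray [528.8   9.7  86. ] feeder [-34.4 -73.4] tri3 [525.1  11.4  81.9] [-38.4 -72.2]
rackNL ray [490.6 191.4  69. ] feeder [-98.7 100.8] tri3 [490.2 183.4  68.7] [-98.   92.8]
rackNR ray [478.3 101.3  69. ] feeder [-97.8   9.9] tri3 [478.2 101.6  73.6] [-97.9  10.1]
podNL [-98.6 -28.9]
podNR [ -97.5 -118.3]
podFL [ 24.9 -33.5]
podFR [  24.7 -114.4]
railR far [96.1 -2. ]
```

Request:
send_rows(series=[[-1,[0.002,-0.001,0.026],0],[-1,[0,0,0.034],0],[-1,[0,0,0.034],0],[-1,[0,0,0.014],0],[-1,[0,0,0.006],0],[-1,[0,0,0.003],0],[-1,[0,0,0.003],0],[-1,[0,0,0.002],0],[-1,[0,0,0.002],0],[-1,[0,0,0],0]])

```text
time: 3.15
tcp_pos: [0.5261, 0.0111, 0.0831]
tool_rot: [0.997, -0.073, 0.0, 0.0]
contact_force: [-0.1, -0.1, -0.5]
grip_width: -0.0002
gripper_force: 0.0
```

Request:
send_rows(series=[[-1,[0,0,0.001],0],[-1,[0,0,0.001],0],[-1,[0,0,0.001],0],[-1,[0,0,0.001],0],[-1,[0,0,0],0],[-1,[0,0,0],0],[-1,[0,0,0],0],[-1,[0,0,0],0],[-1,[0,0,0],0],[-1,[0,0,0],0]])

```text
time: 4.15
tcp_pos: [0.5259, 0.011, 0.0788]
tool_rot: [0.997, -0.073, 0.0, 0.0]
contact_force: [-0.2, -0.2, 0.8]
grip_width: -0.0005
gripper_force: 0.0
```

```bash
python3 -c "
from h import *
st()
im=viewer.get_image('wrist')
im=np.clip(255*(im/255.)**.5,0,255).astype('uint8'); cv2.imwrite('pics/w2.png',cv2.resize(im[100:320,180:400],None,fx=2.5,fy=2.5))"
```

```text
4.15 [0.5259 0.011  0.0788] a -8.4 [ 0.997 -0.073  0.     0.   ] F [-0.2 -0.2  0.8] T [ 0.03 -0.02  0.07] w -0.0
```

View pics/w2.png

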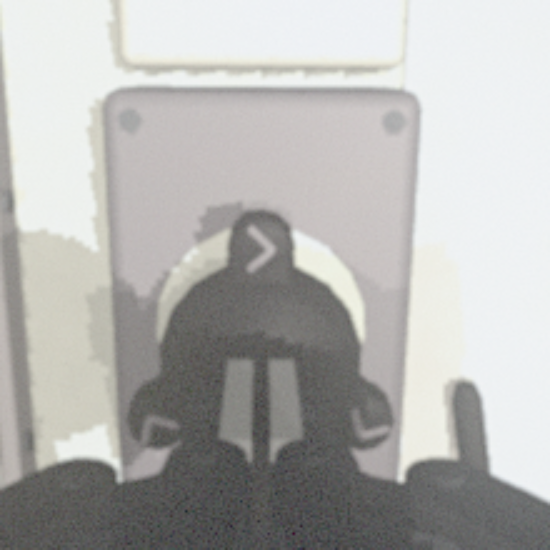

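The fingertips are centred over the dome, but there is no clear contact force yet. I'll keep going in small steps.

Request:
send_rows(series=[[-1,[0,0,0.001],0],[-1,[0,0,0.001],0],[-1,[0,0,0],0],[-1,[0,0,0],0],[-1,[0,0,0],0],[-1,[0,0,0],0],[-1,[0,0,0],0],[-1,[0,0,0],0],[-1,[0,0,0],0],[-1,[0,0,0],0]])

```text
time: 5.2
tcp_pos: [0.5259, 0.011, 0.0768]
tool_rot: [0.997, -0.073, 0.0, 0.0]
contact_force: [0.2, 0.3, -0.3]
grip_width: 0.0004
gripper_force: 0.0
```

Request:
send_rows(series=[[-1,[0,0,0.001],0],[-1,[0,0,0],0],[-1,[0,0,0.001],0],[-1,[0,0,0],0],[-1,[0,0,0.001],0],[-1,[0,0,0],0],[-1,[0,0,0],0],[-1,[0,0,0],0],[-1,[0,0,0],0],[-1,[0,0,0],0]])

```text
time: 6.2
tcp_pos: [0.526, 0.011, 0.0739]
tool_rot: [0.997, -0.073, 0.0, 0.0]
contact_force: [0.3, -0.3, -0.7]
grip_width: 0.0002
gripper_force: 0.0
```

```bash
python3 -c "
from h import *
s=st()
g=lambda im:np.clip(255*(im/255.)**.5,0,255).astype('uint8')
c=viewer.get_calibration('scene');u=proj(c,s['tcp_pos']);print(u);u0,v0=int(u[0])-40,int(u[1])-60
a=cv2.resize(g(viewer.get_image('scene')[v0:v0+110,u0:u0+80]),(400,550),interpolation=cv2.INTER_CUBIC)
b=cv2.resize(g(viewer.get_image('wrist')[120:340,204:364]),(400,550),interpolation=cv2.INTER_CUBIC)
cv2.imwrite('pics/w3.png',np.hstack([a,b]))
print(viewer.get_calibration('wrist'))"
```

```text
6.2 [0.526  0.011  0.0739] a -8.4 [ 0.997 -0.073  0.     0.   ] F [ 0.3 -0.3 -0.7] T [-0.02 -0.04 -0.04] w 0.0
[261.95091496 238.74019726]
{'fx': 295.54185514515603, 'fy': 295.54185514515603, 'cx': 283.93646842728776, 'cy': 208.96333767078926, 'R': array([[-0.14649394, -0.98921086, -0.00117887],
       [-0.95399409,  0.14096327,  0.26462167],
       [-0.26160045,  0.0398901 , -0.96435159]]), 't': array([0.08828671, 0.50109789, 0.38708472])}
```

View pics/w3.png

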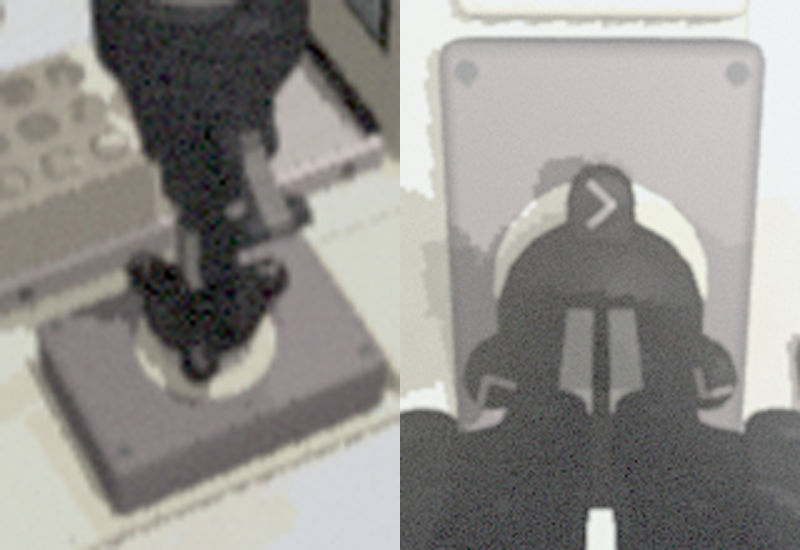

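The wrist panel shows the lobe nose tip at about image (284,186) and the lobes either side at (240,275) and (333,275). I'll check the head's height against the camera geometry.

```bash
python3 -c "
from h import *
c=viewer.get_calibration('wrist')
p=np.array([.5736,.0773]);th=-.1462
def W(x,y,z):
    x,y,z=x/1e3,y/1e3,z/1e3;return p[0]+np.cos(th)*x-np.sin(th)*y,p[1]+np.sin(th)*x+np.cos(th)*y,z
print('pod far edge, corners',proj(c,W(24,-76,52)),proj(c,W(24,-34,52)),proj(c,W(24,-118,52)))
for d in(0,4,7,9): print(d,'noseF',proj(c,W(-38+37,-73.2,78-d)),'noseF top',proj(c,W(-38+31,-73.2,83-d)),'L',proj(c,W(-38-15,-73.2+27,83-d)),'R',proj(c,W(-38-15,-73.2-27,83-d)),'domeedgeF',proj(c,W(-13,-73,80-d)))
print('tcp',proj(c,ctrl.state()['tcp_pos']))
"
```

```text
pod far edge, corners [289.91232294 137.07663001] [222.29223175 137.13149208] [357.57435639 137.0217339 ]
0 noseF [285.54897256 184.52810026] noseF top [285.57945283 197.02328389] L [239.6779089  273.21423912] R [331.39902624 273.19705252] domeedgeF [285.19482886 206.2168139 ]
4 noseF [285.52039967 183.23415329] noseF top [285.54961258 195.41317005] L [240.64544059 270.06251446] R [330.37726732 270.04440412] domeedgeF [285.17449332 204.44069509]
7 noseF [285.49981197 182.30182254] noseF top [285.52812858 194.25394105] L [241.34399395 267.78698396] R [329.63957374 267.76824242] domeedgeF [285.15983659 203.16056677]
9 noseF [285.48646775 181.69751858] noseF top [285.51421095 193.50297644] L [241.7974065  266.30999715] R [329.16076149 266.29086196] domeedgeF [285.15033468 202.33066389]
tcp [284.35065708 242.77474169]
```

The image matches a head that is still fully out, so the real fingertips must stand higher than the TCP reading says. I'll keep descending in steps of no more than 5 mm, less than the 9 mm travel, and watch the force.

Request:
send_rows(series=[[-1,[0,0,0.001],0],[-1,[0,0,0.001],0],[-1,[0,0,0.001],0],[-1,[0,0,0.001],0],[-1,[0,0,0],0],[-1,[0,0,0],0],[-1,[0,0,0],0],[-1,[0,0,0],0],[-1,[0,0,0],0],[-1,[0,0,0],0]])

```text
time: 7.3
tcp_pos: [0.5259, 0.011, 0.0698]
tool_rot: [0.997, -0.073, 0.0, 0.0]
contact_force: [-0.6, -0.4, -0.1]
grip_width: 0.0002
gripper_force: 0.0
```

Request:
send_rows(series=[[-1,[0,0,0.001],0],[-1,[0,0,0.001],0],[-1,[0,0,0.001],0],[-1,[0,0,0.001],0],[-1,[0,0,0.001],0],[-1,[0,0,0],0],[-1,[0,0,0],0],[-1,[0,0,0],0],[-1,[0,0,0],0],[-1,[0,0,0],0]])

```text
time: 8.3
tcp_pos: [0.526, 0.011, 0.0649]
tool_rot: [0.997, -0.073, 0.0, 0.0]
contact_force: [0.2, 0.1, -0.1]
grip_width: 0.0
gripper_force: 0.0
```

View now.

```bash
python3 -c "
from h import *
s=st()
g=lambda im:np.clip(255*(im/255.)**.4,0,255).astype('uint8')
c=viewer.get_calibration('scene');u=proj(c,s['tcp_pos']);u0,v0=int(u[0])-35,int(u[1])-60
print('scene tcp panel px',(u-[u0,v0])*6)
a=cv2.resize(g(viewer.get_image('scene')[v0:v0+95,u0:u0+66]),(396,570),interpolation=cv2.INTER_LANCZOS4)
b=cv2.resize(g(viewer.get_image('wrist')[150:340,218:350]),(396,570),interpolation=cv2.INTER_LANCZOS4)
cv2.imwrite('pics/w4.png',np.hstack([a,b]))
p=np.array([.5736,.0773]);th=-.1462
def W(x,y,z):
    x,y,z=x/1e3,y/1e3,z/1e3;return p[0]+np.cos(th)*x-np.sin(th)*y,p[1]+np.sin(th)*x+np.cos(th)*y,z
w=viewer.get_calibration('wrist')
for d in(0,4,9):
  print(d,[(proj(w,W(-38+r*np.cos(f),-73.2+r*np.sin(f),z-d))-[218,150])*3 for r,f,z in((37,0,78),(31,0,83),(31,2.094,83),(31,-2.094,83))],'scene',[(proj(c,W(-38+r*np.cos(f),-73.2+r*np.sin(f),z-d))-[u0,v0])*6 for r,f,z in((0,0,88),(37,0,78),(37,2.094,78),(37,-2.094,78))])
"
```

```text
8.3 [0.526  0.011  0.0649] a -8.4 [ 0.997 -0.073  0.     0.   ] F [ 0.2  0.1 -0.1] T [-0.09 -0.03  0.02] w 0.0
scene tcp panel px [210.13095545 362.717717  ]
0 [array([202.85376232, 113.04671448]), array([202.95469673, 152.85157529]), array([ 58.91916073, 394.8905049 ]), array([346.69860974, 394.84794081])] scene [array([208.42283724, 322.44518455]), array([306.89847595, 300.97155697]), array([117.97524176, 294.2087616 ]), array([201.95659779, 431.63980667])]
4 [array([202.75846744, 108.72787347]), array([202.85495944, 147.46591688]), array([ 62.10735335, 384.38431097]), array([343.33066742, 384.33819632])] scene [array([208.64229109, 329.88285063]), array([306.75358218, 308.31641797]), array([118.51867709, 301.56509825]), array([202.20540641, 438.81992805])]
9 [array([202.64561172, 103.61316094]), array([202.73697365, 141.09486821]), array([ 65.89401334, 371.90596066]), array([339.33060401, 371.85590282])] scene [array([208.91431411, 339.10217565]), array([306.57394505, 317.42246585]), array([119.19242991, 310.68550745]), array([202.51376067, 447.71841799])]
```

View pics/w4.png

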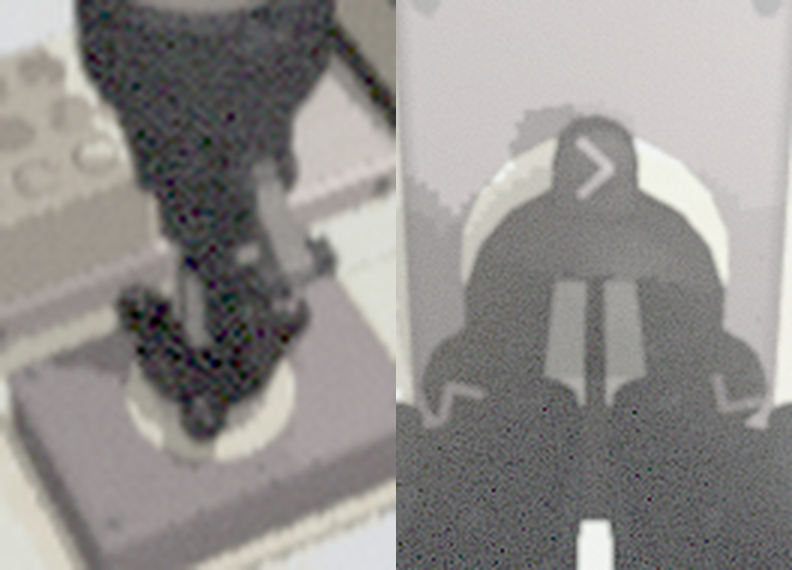

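Request:
send_rows(series=[[-1,[0,0,0.001],0],[-1,[0,0,0.001],0],[-1,[0,0,0.001],0],[-1,[0,0,0.001],0],[-1,[0,0,0],0],[-1,[0,0,0],0],[-1,[0,0,0],0],[-1,[0,0,0],0],[-1,[0,0,0],0],[-1,[0,0,0],0]])

```text
time: 9.4
tcp_pos: [0.5262, 0.011, 0.0619]
tool_rot: [0.997, -0.073, 0.0, 0.0]
contact_force: [-2.3, 0.4, 5.3]
grip_width: 0.0001
gripper_force: 2.6
```

Request:
send_rows(series=[[-1,[0,0,0.001],0],[-1,[0,0,0.001],0],[-1,[0,0,0.001],0],[-1,[0,0,0],0],[-1,[0,0,0],0],[-1,[0,0,0],0],[-1,[0,0,0],0],[-1,[0,0,0],0],[-1,[0,0,0],0],[-1,[0,0,0],0]])

```text
time: 10.4
tcp_pos: [0.5258, 0.011, 0.0576]
tool_rot: [0.997, -0.073, -0.0, 0.0]
contact_force: [-0.3, -0.6, -0.1]
grip_width: 0.0001
gripper_force: 0.0
```

Request:
send_rows(series=[[-1,[0,0,-0.005],0],[-1,[0,0,-0.015],0],[-1,[0,0,-0.04],0],[-1,[0,0,-0.04],0],[-1,[0,0,-0.045],0],[-1,[0,0,0],0],[-1,[0,0,0],0],[-1,[0,0,0],0],[-1,[0,0,0],0],[-1,[0,0,0],0]])

```text
time: 11.4
tcp_pos: [0.5251, 0.0111, 0.2011]
tool_rot: [0.997, -0.073, -0.002, 0.0]
contact_force: [0.7, 1.1, 0.5]
grip_width: -0.0001
gripper_force: 0.0
```

```bash
python3 -c "
from h import *
s=st()
g=lambda im:np.clip(255*(im/255.)**.5,0,255).astype('uint8')
c=viewer.get_calibration('scene')
sc=viewer.get_image('scene');w=viewer.get_image('wrist');cw=viewer.get_calibration('wrist')
cv2.imwrite('pics/s5raw.png',sc);cv2.imwrite('pics/w5raw.png',w)
old=cv2.imread('pics/scene0.png')
u0,v0=225,205
a=[cv2.resize(g(i[v0:v0+70,u0:u0+75]),(400,373),interpolation=cv2.INTER_LANCZOS4) for i in(old,sc)]
b=cv2.resize(g(w[120:320,180:380]),(373,373),interpolation=cv2.INTER_LANCZOS4)
cv2.imwrite('pics/w5.png',cv2.resize(np.hstack(a),(800,373)))
w1=cv2.imread('pics/w1.png');
cv2.imwrite('pics/w5.png',np.vstack([np.hstack(a)[:, :800],np.hstack([cv2.resize(w1[150:230,230:340],(400,227)[::1],interpolation=cv2.INTER_CUBIC),cv2.resize(g(w)[150:230,230:340],(400,227),interpolation=cv2.INTER_CUBIC)])]))
"
```

```text
11.4 [0.5251 0.0111 0.2011] a -8.4 [ 0.997 -0.073 -0.002  0.   ] F [0.7 1.1 0.5] T [ 0.03  0.04 -0.04] w -0.0
```

View pics/w5.png

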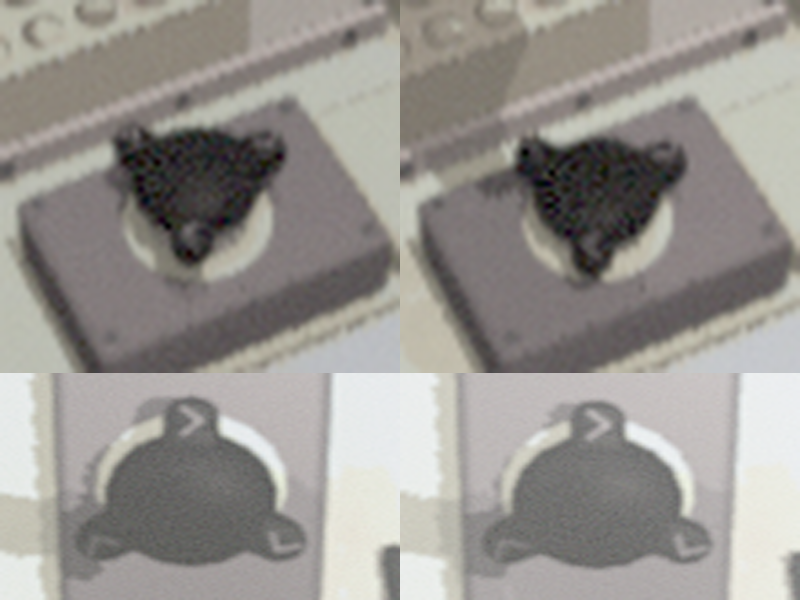

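The head sits lower, by about 2.3 px in the scene view where 7 mm should give about 2.2 px, and it has not turned. I'll check the number and prepare the push.

```bash
python3 -c "
from h import *
a=cv2.imread('pics/scene0.png',0);b=cv2.imread('pics/s5raw.png',0)
T=a[224:259,242:282]
for nm,T,off in(('head',a[226:256,244:281],(244,226)),('screw/pod front',a[258:275,225:262],(225,258))):
    h=cv2.resize(T,None,fx=8,fy=8,interpolation=cv2.INTER_CUBIC);B=cv2.resize(b[off[1]-6:off[1]+T.shape[0]+8,off[0]-6:off[0]+T.shape[1]+6],None,fx=8,fy=8,interpolation=cv2.INTER_CUBIC)
    m=cv2.minMaxLoc(cv2.matchTemplate(B,h,cv2.TM_CCOEFF_NORMED));print(nm,m[1],np.array(m[3])/8-6)
p=np.array([.5736,.0773]);th=-.1462
def W(x,y):
    x,y=x/1e3,y/1e3;return np.round([p[0]+np.cos(th)*x-np.sin(th)*y,p[1]+np.sin(th)*x+np.cos(th)*y],4)
print('prepush',W(-130,50),'contact',W(-98-11,50),'home',W(-37.5-11,50))
s=ctrl.state();print(s['q'].round(2))
"
```

```text
head 0.9169358015060425 [0.125 1.125]
screw/pod front 0.9944009184837341 [0.125 0.   ]
prepush [0.4523 0.1457] contact [0.473  0.1426] home [0.5329 0.1338]
[-0.09  0.04  1.44 -0.    1.67  1.63]
```

```bash
python3 -c "
from h import *
from scipy.optimize import minimize
a=cv2.GaussianBlur(cv2.imread('pics/scene0.png',0),(0,0),.5);b=cv2.GaussianBlur(cv2.imread('pics/s5raw.png',0),(0,0),.5)
for th in(30,40,50):
  for i in(a,b):
    m=(i[215:270,235:292]<th).astype('uint8');n,l,s,c=cv2.connectedComponentsWithStats(m);k=1+np.argmax(s[1:,4]);print(th,s[k],c[k].round(2))
w1=cv2.imread('pics/w1.png',0);w=np.clip(255*(cv2.imread('pics/w5raw.png',0)/255.)**.6,0,255)
for th in(75,90,105):
  for i in(w1,w):
    m=(i[150:225,240:325]<th).astype('uint8');n,l,s,c=cv2.connectedComponentsWithStats(m);k=1+np.argmax(s[1:,4]);print('w',th,s[k],c[k].round(2))
"
```

```text
30 [ 12  14  32  26 516] [26.34 23.83]
30 [  6  16  37  27 515] [25.78 25.79]
40 [ 10  13  34  27 570] [26.15 23.68]
40 [  5  16  39  28 566] [25.55 25.84]
50 [  9  13  35  28 614] [25.99 23.88]
50 [  4  15  40  30 616] [25.39 26.09]Traceback (most recent call last):
  File "<string>", line 11, in <module>
    m=(i[150:225,240:325]<th).astype('uint8');n,l,s,c=cv2.connectedComponentsWithStats(m);k=1+np.argmax(s[1:,4]);print('w',th,s[k],c[k].round(2))
                                                                                              ~~~~~~~~~^^^^^^^^^
    return _wrapfunc(a, 'argmax', axis=axis, out=out, **kwds)
    return bound(*args, **kwds)
ValueError: attempt to get argmax of an empty sequence
```

Dark-mask centroids put the head 2.1 px lower with nothing touching it, which is about 6.7 mm: it is latched. Now I'll go behind the rack in the lane.

Request:
send_rows(series=[[-1,[-0.0234,-0.0306,0],0],[-1,[-0.0234,-0.0306,0],0],[-1,[-0.0234,-0.0306,0],0],[-1,[-0.0234,-0.0306,0],0],[-1,[0,0,0.04],0],[-1,[0,0,0.04],0],[-1,[0,0,0.04],0],[-1,[0,0,0.04],0],[-1,[0,0,0.019],0],[-1,[0,0,0],0]])

```text
time: 12.5
tcp_pos: [0.4476, 0.1451, 0.0197]
tool_rot: [0.997, -0.073, -0.004, 0.001]
contact_force: [0.2, 0.1, -0.2]
grip_width: 0.0001
gripper_force: 0.0
```

Request:
send_rows(series=[[-1,[0.005,0,0],0],[-1,[0.005,0,0],0],[-1,[0.006,0,0],0],[-1,[0.006,0,0],0],[-1,[0.006,0,0],0],[-1,[0.006,0,0],0],[-1,[0.006,0,0],0],[-1,[0.006,0,0],0],[-1,[0.006,0,0],0],[-1,[0.006,0,0],0]])

```text
time: 13.5
tcp_pos: [0.509, 0.1372, 0.0237]
tool_rot: [0.997, -0.073, -0.0, 0.0]
contact_force: [-2.7, -0.1, 1.7]
grip_width: 0.0002
gripper_force: 1.4
```

Request:
send_rows(series=[[-1,[0.004,0,0],0],[-1,[0.004,0,0],0],[-1,[0.004,0,0],0],[-1,[0.003,0,0],0],[-1,[0.002,0,0],0],[-1,[0.002,0,0],0],[-1,[0.002,0,0],0],[-1,[0.001,0,0],0],[-1,[0.001,0,0],0],[-1,[0,0,0],0]])

```text
time: 14.5
tcp_pos: [0.5316, 0.1339, 0.0237]
tool_rot: [0.997, -0.073, 0.0, 0.0]
contact_force: [-2.4, 0.2, 0.2]
grip_width: -0.0003
gripper_force: 0.8
```

Feeder x of the TCP is now about −50 mm, and the force is still only sliding friction. I'll advance a millimetre at a time until the force climbs.

Request:
send_rows(series=[[-1,[0.001,0,0],0],[-1,[0.001,0,0],0],[-1,[0.001,0,0],0],[-1,[0,0,0],0],[-1,[0,0,0],0],[-1,[0,0,0],0],[-1,[0,0,0],0],[-1,[0,0,0],0],[-1,[0,0,0],0],[-1,[0,0,0],0]])

```text
time: 15.5
tcp_pos: [0.5345, 0.1335, 0.0239]
tool_rot: [0.997, -0.073, 0.0, 0.0]
contact_force: [-0.4, -0.3, -0.2]
grip_width: -0.0
gripper_force: 0.1
```

Request:
send_rows(series=[[-1,[0.001,0,0],0],[-1,[0.001,0,0],0],[-1,[0.001,0,0],0],[-1,[0,0,0],0],[-1,[0,0,0],0],[-1,[0,0,0],0],[-1,[0,0,0],0],[-1,[0,0,0],0],[-1,[0,0,0],0],[-1,[0,0,0],0]])

```text
time: 16.5
tcp_pos: [0.5347, 0.1335, 0.0239]
tool_rot: [0.997, -0.073, -0.003, 0.0]
contact_force: [-8.1, 0.4, 5.8]
grip_width: -0.0004
gripper_force: 4.1
```

The force rose to 8 N with no further advance, at TCP feeder x of about −47 mm. That is the expected home position, so the rack is on the buffer. I'll back off, lift and go across towards the button.

Request:
send_rows(series=[[-1,[-0.006,0,0],0],[-1,[-0.012,0,0],0],[-1,[-0.012,0,0],0],[-1,[0,0,-0.036],0],[-1,[0,0,-0.036],0],[-1,[0,0,-0.036],0],[-1,[0,0,-0.036],0],[-1,[-0.0018,0.0356,0],0],[-1,[-0.0018,0.0356,0],0],[-1,[-0.0018,0.0356,0],0]])

```text
time: 17.5
tcp_pos: [0.4859, 0.032, 0.1682]
tool_rot: [0.997, -0.073, 0.001, 0.0]
contact_force: [-0.2, -0.4, 0.7]
grip_width: 0.0
gripper_force: 0.0
```

Request:
send_rows(series=[[-1,[0,0,0],-0.09],[-1,[0,0,0],-0.09],[-1,[0,0,0],-0.09],[-1,[0,0,0],-0.09],[-1,[0,0,0],-0.09],[-1,[0,0,0],-0.09],[-1,[0,0,0],-0.09],[-1,[0,0,0],-0.09],[-1,[0,0,0],-0.09],[-1,[0,0,0],-0.09]])

```text
time: 18.5
tcp_pos: [0.486, 0.0328, 0.1676]
tool_rot: [0.804, 0.594, 0.0, 0.0]
contact_force: [-0.2, 0.2, 0.5]
grip_width: 0.0
gripper_force: 0.0
```

Request:
send_rows(series=[[-1,[0,0,0],-0.09],[-1,[0,0,0],-0.09],[-1,[0,0,0],-0.09],[-1,[0,0,0],-0.0633],[-1,[0,0,0],0],[-1,[0,0,0],0],[-1,[0,0,0],0],[-1,[0,0,0],0],[-1,[0,0,0],0],[-1,[0,0,0],0]])

```text
time: 19.5
tcp_pos: [0.4867, 0.0326, 0.1678]
tool_rot: [0.625, 0.78, -0.0, 0.0]
contact_force: [-0.4, 0.3, 0.8]
grip_width: -0.0001
gripper_force: 0.0
```

```bash
cat >> h.py <<'E'
C=np.array([.5253,.0104])
def rel():
    s=st(); r=s["tool_rot"]; a=2*np.arctan2(r[1],r[0]); d=s["tcp_pos"][:2]-C
    print("in tool axes rel. axis: x %.1f y %.1f mm, a %.1f"%(1e3*(d@[np.cos(a),np.sin(a)]),1e3*(d@[np.sin(a),-np.cos(a)]),np.degrees(a)))
E
python3 - <<'E'
from h import *
rel()
w=viewer.get_image('wrist');t=viewer.get_image('top');cv2.imwrite('pics/w6raw.png',w);cv2.imwrite('pics/t6raw.png',t)
T=viewer.get_calibration('top')
a=cv2.imread('pics/top0.png')
pos=[]
for i in(a,t):
    h=cv2.cvtColor(i,cv2.COLOR_BGR2HSV)[130:230,225:280]
    m=(((h[...,0]<8)|(h[...,0]>172))&(h[...,1]>140)&(h[...,2]>50)).astype('uint8')
    n,l,s,c=cv2.connectedComponentsWithStats(m);k=1+np.argmax(s[1:,4]);uv=c[k]+[225,130]
    d=T["R"].T@np.array([(uv[0]-T["cx"])/T["fx"],(uv[1]-T["cy"])/T["fy"],1]);o=-T["R"].T@T["t"];X=o+d*(.129-o[2])/d[2];print(s[k,4],uv,X);pos.append(X)
print('cap moved mm',1e3*np.linalg.norm(pos[1]-pos[0]))
E
```

```text
19.5 [0.4867 0.0326 0.1678] a 102.58 [ 0.625  0.78  -0.     0.   ] F [-0.4  0.3  0.8] T [-0.    0.04 -0.02] w -0.0
in tool axes rel. axis: x 30.1 y -32.9 mm, a 102.6
47 [258.65957447 217.27659574] [0.56563773 0.10700889 0.129     ]
46 [263.34782609 192.19565217] [0.6270595  0.09782728 0.129     ]
cap moved mm 62.10423681344559
```

Request:
send_rows(series=[[-1,[0,0,0],-0.05],[-1,[0,0,0],-0.05],[-1,[0.0015,-0.004,0],0],[-1,[0,0,0.035],0],[-1,[0,0,0.035],0],[-1,[0,0,0.035],0],[-1,[0,0,0.012],0],[-1,[0,0,0.008],0],[-1,[0,0,0.006],0],[-1,[0,0,0],0]])

```text
time: 20.6
tcp_pos: [0.483, 0.0325, 0.0375]
tool_rot: [0.562, 0.827, 0.0, 0.001]
contact_force: [-0.6, -0.4, 0.4]
grip_width: 0.0001
gripper_force: 0.0
```

Run:
```python
from h import *
rel()
```

```text
20.6 [0.483  0.0325 0.0375] a 111.58 [0.562 0.827 0.    0.001] F [-0.6 -0.4  0.4] T [ 0.03  0.   -0.02] w 0.0
in tool axes rel. axis: x 36.1 y -31.2 mm, a 111.6
```

Request:
send_rows(series=[[-1,[0,0.003,0],0],[-1,[0,0.003,0],0],[-1,[0,0.002,0],0],[-1,[0,0.001,0],0],[-1,[0,0.001,0],0],[-1,[0,0.001,0],0],[-1,[0,0,0],0],[-1,[0,0,0],0],[-1,[0,0,0],0],[-1,[0,0,0],0]])

```text
time: 21.6
tcp_pos: [0.4924, 0.0365, 0.0367]
tool_rot: [0.562, 0.827, -0.0, -0.0]
contact_force: [-0.9, -1.3, 0.7]
grip_width: 0.0002
gripper_force: 0.6
```

Run:
```python
from h import *
rel()
```

```text
21.6 [0.4924 0.0365 0.0367] a 111.6 [ 0.562  0.827 -0.    -0.   ] F [-0.9 -1.3  0.7] T [-0.04  0.19 -0.01] w 0.0
in tool axes rel. axis: x 36.4 y -20.9 mm, a 111.6
```

Request:
send_rows(series=[[-1,[0.0017,0.0033,0],0.0556],[-1,[0.0017,0.0033,0],0.0556],[-1,[0.0017,0.0033,0],0.0556],[-1,[0.0017,0.0033,0],0.0556],[-1,[0,0,0],0],[-1,[0,0,0],0],[-1,[0,0,0],0],[-1,[0,0,0],0],[-1,[0,0,0],0],[-1,[0,0,0],0]])

```text
time: 22.6
tcp_pos: [0.5034, 0.0463, 0.0366]
tool_rot: [0.697, 0.717, -0.0, -0.0]
contact_force: [-3.1, -0.4, 0.1]
grip_width: 0.0001
gripper_force: 1.4
```

Run:
```python
from h import *
rel()
```

```text
22.6 [0.5034 0.0463 0.0366] a 91.59 [ 0.697  0.717 -0.    -0.   ] F [-3.1 -0.4  0.1] T [-0.06  0.45 -0.05] w 0.0
in tool axes rel. axis: x 36.5 y -20.9 mm, a 91.6
```

Request:
send_rows(series=[[-1,[0.0017,0.0033,0],0.0556],[-1,[0.0017,0.0033,0],0.0556],[-1,[0.0017,0.0033,0],0.0556],[-1,[0.0017,0.0033,0],0.0556],[-1,[0.0009,0.0016,0],0.0278],[-1,[0,0,0],0],[-1,[0,0,0],0],[-1,[0,0,0],0],[-1,[0,0,0],0],[-1,[0,0,0],0]])

```text
time: 23.6
tcp_pos: [0.5192, 0.0523, 0.0369]
tool_rot: [0.824, 0.567, 0.0, -0.0]
contact_force: [-3.4, 2.2, 1.5]
grip_width: 0.0001
gripper_force: 2.0
```

Run:
```python
from h import *
rel()
i=viewer.get_image('scene');cv2.imwrite('pics/s7raw.png',i)
for n in('scene0','s5raw','s7raw'):
    b=cv2.GaussianBlur(cv2.imread(f'pics/{n}.png',0),(0,0),.5)
```

```text
23.6 [0.5192 0.0523 0.0369] a 69.08 [ 0.824  0.567  0.    -0.   ] F [-3.4  2.2  1.5] T [ 0.24  0.49 -0.04] w 0.0
in tool axes rel. axis: x 37.0 y -20.6 mm, a 69.1
```

Request:
send_rows(series=[[-1,[0.0007,0.0013,0],0.0222],[-1,[0.0007,0.0013,0],0.0222],[-1,[0,0,0],0],[-1,[0,0,0],0],[-1,[0,0,0],0],[-1,[0,0,0],0],[-1,[-0.0007,-0.0033,0],-0.0556],[-1,[-0.0017,-0.0033,0],-0.0556],[-1,[-0.0017,-0.0033,0],-0.0556],[-1,[-0.0017,-0.0033,0],-0.0556]])

```text
time: 24.65
tcp_pos: [0.5082, 0.0498, 0.0366]
tool_rot: [0.736, 0.678, -0.0, 0.001]
contact_force: [-2.0, -0.2, 0.7]
grip_width: 0.0002
gripper_force: 0.8
```

Run:
```python
from h import *
rel()
```

```text
24.65 [0.5082 0.0498 0.0366] a 85.3 [ 0.736  0.678 -0.     0.001] F [-2.  -0.2  0.7] T [-0.12  0.26 -0.09] w 0.0
in tool axes rel. axis: x 37.9 y -20.2 mm, a 85.3
```

Request:
send_rows(series=[[-1,[-0.002,-0.0032,0],-0.0556],[-1,[-0.002,-0.0032,0],-0.0556],[-1,[-0.002,-0.0032,0],-0.0556],[-1,[-0.002,-0.0032,0],-0.0556],[-1,[-0.002,-0.0032,0],-0.0556],[-1,[0,-0.005,0],0],[-1,[0,-0.006,0],0],[-1,[0,0,-0.03],0],[-1,[0,0,-0.04],0],[-1,[0,0,-0.04],0]])

```text
time: 25.65
tcp_pos: [0.4825, 0.0353, 0.1477]
tool_rot: [0.574, 0.819, -0.0, 0.0]
contact_force: [1.1, 0.8, 0.3]
grip_width: -0.0001
gripper_force: 0.0
```

Request:
send_rows(series=[[-1,[0,-0.03,-0.02],0],[-1,[0,-0.03,0],0],[-1,[0,-0.03,0],0],[-1,[0,-0.03,0],0],[-1,[0,0,0],0],[-1,[0,0,0],0],[-1,[0,0,0],0],[-1,[0,0,0],0],[-1,[0,0,0],0],[-1,[0,0,0],0]])

```text
time: 26.65
tcp_pos: [0.3704, -0.0054, 0.1666]
tool_rot: [0.573, 0.82, -0.0, -0.0]
contact_force: [-0.1, -0.6, -0.3]
grip_width: -0.0003
gripper_force: 0.0
```

Run:
```python
from h import *
rel()
i=viewer.get_image('scene');cv2.imwrite('pics/s8raw.png',i);t=viewer.get_image('top');cv2.imwrite('pics/t8raw.png',t)
for n in('scene0','s5raw','s8raw'):
  b=cv2.GaussianBlur(cv2.imread(f'pics/{n}.png',0),(0,0),.5)
  for th in(30,40,50):
    m=(b[215:270,235:292]<th).astype('uint8');_,l,s,c=cv2.connectedComponentsWithStats(m);k=1+np.argmax(s[1:,4]);print(n,th,s[k],c[k].round(2))
g=lambda im:np.clip(255*(im/255.)**.5,0,255).astype('uint8')
A=cv2.resize(g(i[140:300,170:370]),(500,400),interpolation=cv2.INTER_CUBIC)
B=cv2.resize(g(t[130:290,180:380]),(500,400),interpolation=cv2.INTER_CUBIC)
h=cv2.resize(g(np.hstack([cv2.imread('pics/scene0.png')[210:270,235:295],cv2.imread('pics/s5raw.png')[210:270,235:295],i[210:270,235:295]])),(600,200),interpolation=cv2.INTER_CUBIC)
cv2.imwrite('pics/end.png',np.vstack([np.hstack([A,B])[:, :1000],np.hstack([h,np.zeros((200,400,3),'uint8')])])[:, :] )
e=cv2.imread('pics/end.png');cv2.imwrite('pics/end.png',cv2.resize(e,(800,480)))
```

```text
26.65 [ 0.3704 -0.0054  0.1666] a 110.13 [ 0.573  0.82  -0.    -0.   ] F [-0.1 -0.6 -0.3] T [0.02 0.02 0.04] w -0.0
in tool axes rel. axis: x 38.4 y -150.9 mm, a 110.1
scene0 30 [ 12  14  32  26 516] [26.34 23.83]
scene0 40 [ 10  13  34  27 570] [26.15 23.68]
scene0 50 [  9  13  35  28 614] [25.99 23.88]
s5raw 30 [  6  16  37  27 515] [25.78 25.79]
s5raw 40 [  5  16  39  28 566] [25.55 25.84]
s5raw 50 [  4  15  40  30 616] [25.39 26.09]
s8raw 30 [ 12  15  31  25 469] [26.28 23.95]
s8raw 40 [ 11  14  33  26 527] [26.21 23.79]
s8raw 50 [ 10  13  34  27 570] [26.02 23.75]
```

View pics/end.png

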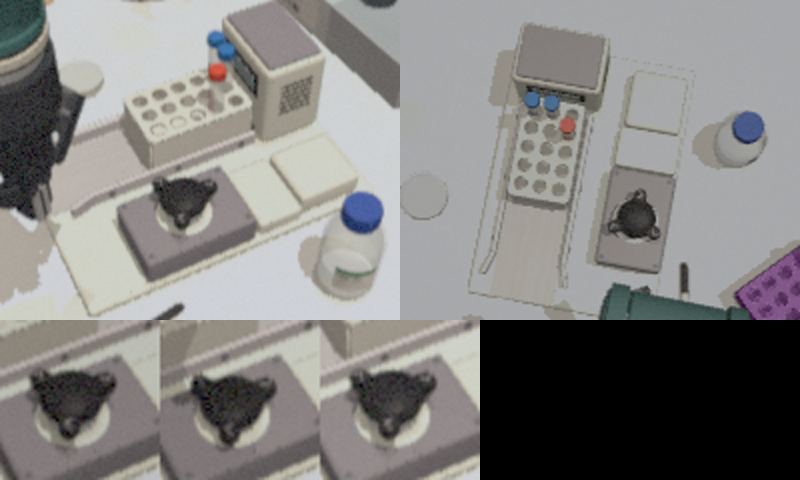

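The last view shows the button back at its original height and angle (head centroid at (26.0,23.8), as at the start). The rack stands against the reader's buffer, and the bottle, dish and pen are where they were. I'm handing the job in.

```bash
python3 -c "
from station import ctrl
print(ctrl.sign_off())"
```

```text
the job is handed in; nothing more can be done
None
```

The job is done and handed in: I pressed the stop button until it latched, pushed the rack about 62 mm home against the buffer, then twisted the button so it sprang fully out, finishing at 27 s with nothing else on the bench moved.

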